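# Clamp a specimen plate in the stage

## Task

On the clamping stage, press the spring clip's long side paddle down with one fingertip and keep it down while another fingertip pushes the specimen plate along its channel, under the raised clip nose, until it is fully home against the end stop. Then let the paddle up so that the clip clamps the plate, and move clear. Only press and push: do not pick up the plate, and leave the tins, the spare plate, the spatula and the eraser where they are.

Things in the scene. Friction and masses are not known exactly. Their poses are not given: they have to be found in the camera images.
- stage: clamping stage, fixed. Origin at table height, on the channel's centre line, below the mouth-side face of the clip nose. +x: from channel mouth to end stop; +y: towards the paddle. In this frame (mm): base x -123 to 37, y -43 to 87; bed y -32 to 32, its top 30 above the table; two 6 mm high rails leave a channel 53.4 wide centred on y = 0.
- stop (a point): middle of the end stop's face at the far end of the channel (stage x 22, y 0, z 37 mm); the stop is 14 mm high. The plate is home when its front edge meets it, that is with the plate's origin at stage x = -8 mm.
- hinge (a point): point on the clip's hinge axis (stage x 0, y 40, z 46 mm), which runs parallel to stage x: a 9 mm steel tube over stage x -116 to 16, between two cheeks 12 mm wide, 52 mm high. The clip's arm and nose lie over stage x 0 to 14 and reach from the hinge to y = -4 mm; their top is 54 mm above the table at rest and 68 mm when open.
- clip (a joint): turn of the spring clip, rad: 0 = at rest, nose 2 mm above the bed, which blocks the 8 mm plate; about 0.17 = nose resting on the plate; 0.32 = paddle fully down (hard stop), nose about 6 mm clear of the plate. A spring returns it: pressing the middle of the paddle takes about 4 N to start and 8 N fully down.
- paddle (a point): middle of the top face of the clip's paddle, a flat ribbed steel strip 90 mm long (stage x -115 to -25) and 32 mm wide (stage y 48 to 80). At rest it slopes up away from the channel by 0.32 rad, its middle 50 mm above the table; fully down it is level, its top 42 mm above the table, and a fingertip can slide along it while pressing.
- plate: aluminium specimen plate, loose in the channel, 0.15 kg: 60 mm long (its x, along stage x), 50 wide, 8 thick, a small brown disc on top; along its rear (-x) edge an upright push lip 5 mm thick, 44 wide, rising to 25 mm above the underside (55 above the table), its rear face 30 mm behind the origin. Origin: centre of its underside. Starts 30 to 50 mm short of home.
- tin1: lidded steel moisture tin, 52 mm across and 30 mm tall, standing on the table; origin at the centre of its underside; leave alone
- tin2: lidded steel moisture tin, 52 mm across and 30 mm tall, standing on the table; origin at the centre of its underside; leave alone
- tin3: lidded steel moisture tin, 52 mm across and 30 mm tall, standing on the table; origin at the centre of its underside; leave alone
- spare: spare specimen plate of the same shape, lying on the table beside the stage; origin at the centre of its underside; leave alone
- spatula: spatula 190 mm long lying on the table behind the stage; leave alone
- eraser: blue board eraser, 55 x 100 x 28 mm, on the table; origin at the centre of its underside; leave alone
Not all that is in view belongs to the job. What is shaped like the plate but orange is not meant. Leave any red look-alike of the stage alone.

How it is judged:
On the way, in this order (a step that is already met when the one before it is completed fails the run):
1. the clip is held open by its paddle while the plate is still outside the nose (value of joint clip above 0.22 rad and x of plate in the frame of stage below -0.028 m and contact force between the fingers and clip above 1 N), for 0.2 s.
2. the plate is home against the stop with the clip still held open (x of plate in the frame of stage above -0.0105 m and value of joint clip above 0.2 rad and contact force between the fingers and clip above 1 N), for 0.2 s.
At the end, for the whole second after the job is handed in: The plate lies flat in the channel within 2.5 mm of the end stop, at rest, and the released clip's nose presses on it (clip at 0.12 to 0.20 rad, more than 1 N) (x of plate in the frame of stage between -0.0105 and -0.005 m and z of plate in the frame of stage below 0.033 m and angle between plate's own z axis and vertical below 0.06 rad and value of joint clip between 0.12 and 0.2 rad and contact force between clip and plate above 1 N and linear speed of plate below 0.01 m/s); the robot touches nothing.
It fails at once if the plate is lifted off the bed or tipped (z of plate in the frame of stage above 0.038 m or angle between plate's own z axis and vertical above 0.25 rad).
It fails at once if the clip is let down on the plate before the plate is home (x of plate in the frame of stage between -0.028 and -0.0125 m and contact force between clip and plate above 2 N).
It fails at once if a bystander is shifted more than 15 mm or lifted (distance of any of tin1, tin2, tin3, spare, spatula, eraser from where it was at the start of the episode above 0.015 m).
It also fails if it takes over 42 s, if anything falls off the work surface, if the arm or the gripper's body presses on something with over 40 N, if the wrist force passes 120 N, or if a joint passes its speed limit or range.

## Robot

A 6-joint arm with a two-finger parallel gripper is mounted at the origin on the work surface. World frame = base frame: x ahead of the robot, y to its left, z up, the work surface at z = 0. Lengths are in m, angles in rad, forces in N, time in s.
With the tool pointing down it reaches from about 0.275 to 1 m from the base axis. Payload 8.4 kg.
Tool frame: the origin (TCP) lies at the very end of the fingers, on their centre line; the grasp point (between the pads) lies 19 mm behind it (robot.grasp_offset is the distance from the TCP to the grasp point, in m); z points along the fingers, y is the line along which they close (so a half turn about z gives the same grasp; the last joint's range is limited). The gripper opens to 85 mm and grips with 20 to 120 N. Pads are 22 mm wide; open, the fingers measure 114 mm over their backs; the gripper's body (76 mm by 85 mm) begins 54 mm behind the grasp point. The pads swing forward as they close: fully open they stand 13 mm farther back than shut.
Start: joints at [-1.227, 0.353, 1.633, -0, 1.155, -0.002], TCP at [0.212, -0.588, 0.231] pointing down, gripper open.
Joint ranges: [-2.63, 2.63], [-0.92, 2.1], [0.06, 2.66], [-1.3, 4.44], [0, 2.69], [-3.02, 3.02]. Speed limits (rad/s): [2.22, 2.22, 2.79, 3.14, 3.14, 3.14].

## Interface

Orientations are given as a unit quaternion [x, y, z, w].
In Python, from plant import robot gives the robot as it stands. The module is installed in compiled form; this text tells all that it offers.
- The arm moves only by the shell command python3 -m crank 'ROWS' [FORCE]. ROWS is a JSON object of lists of equal length, an entry for each row: "gripper": the closure, from -1 (fully open) to 1 (shut); "translation": the shift along the world's x, y, z as a fraction of full scale, a list of three; "yaw": the turn about the world's z as a fraction of full scale. In form: {"gripper": [gripper, ...], "translation": [[tx, ty, tz], ...], "yaw": [yaw, ...]}. A call has 1 to 8 rows; each row shifts and turns the commanded pose from where the row before left it; what a row does not reach is not made up. Full scale, the value 1, is 30 mm for a shift and 8 degrees for a turn. A row lasts 1/10 s, in which the tool goes at most 50 mm and 8.59 degrees, less where a joint would pass 70% of its speed; a pose out of reach is approached as far as the arm can. A call with a number of a shift or a turn outside -1 to 1 is refused whole. A call with a gripper value outside its range is refused whole. The fingers move at their own pace and stop on an object; FORCE is the grip in N (left out, the last holds). Time passes only in rows, so rows that do not move let the fingers close. It gives the time, the measured TCP pose, the force, the opening and the grip force at its end, in the units of the state.
- robot.get_obs(): the state, without advancing time (a new reading comes with each control period).
- robot.capture(name): name is "scene" or "top" or "wrist"; returns (picture, depth): 480x640x3 uint8, blue, green, red; 480x640 float32, m along the optical axis (not along the pixel's ray), 0 where there is no reading.
- robot.camera_info(name): a dict with "camera_matrix" (3x3 intrinsics, pixels), "k1" (the pictures are not rectified: a ray, as slopes to the right and down, at radius r is drawn at 1 + k1 r^2 times it, then the intrinsics apply), "extrinsics" (4x4, takes a point from camera to world coordinates). Camera axes: x right, y down, z forward; pixel columns grow to the right and rows downward; lengths in m; the calibration is good to about 2 mm. A picture is of the moment at which its call begins: read the wrist's pose just before it. camera_info takes no time and is no camera call; for the wrist camera it gives the pose at the moment of the call.
- robot.finish_job(): hands the job in; it is judged then, once.
The state is a dict: "time": time; "q": joint angles; "qvel": joint speeds; "joint_torque": joint torques, N m; "tcp_pos": TCP position; "tcp_rot": TCP orientation; "wrist_force": force on the tool from outside, world axes, zero at the start; "ft_torque": the same for the moment, N m; "finger_gap": finger opening in m; "grip_force": force on a finger pad.
Only numpy, scipy, OpenCV 4.12 (cv2) and the standard library are available. Lean on these libraries where they do the work, as an engineer would, in place of code of your own. Each camera call takes 0.05 s, during which the arm holds its last target. There are 200 camera calls.

## Working session

There is one attempt and no reset: what is moved stays moved. The work goes in short steps, Python scripts to look and compute and a shell command to move; the robot and the scene stay as the last step left them, time stands still between calls to the robot, and variables do not carry over. Pictures are saved under pics/ and viewed, at most 10 in all, crops included, and the job is handed in when it is done.

```bash
mkdir -p pics; python3 - <<'E'
from plant import robot
import cv2
for n in ("scene","top"):
    im,d=robot.capture(n); cv2.imwrite(f"pics/{n}0.png",im)
    import numpy as np; np.save(f"{n}0.npy",d)
    c=robot.camera_info(n); print(n,c)
print(robot.get_obs())
E
```

```text
scene {'camera_matrix': array([[540.8635424 ,   0.        , 320.92845137],
       [  0.        , 540.8635424 , 227.66064833],
       [  0.        ,   0.        ,   1.        ]]), 'k1': 0.04433960923402634, 'extrinsics': array([[ 0.26534805,  0.59706512, -0.7570361 ,  1.39936027],
       [ 0.96398666, -0.17886335,  0.19681877, -0.25391664],
       [-0.01789239, -0.78199817, -0.62302385,  0.69386156],
       [ 0.        ,  0.        ,  0.        ,  1.        ]])}
top {'camera_matrix': array([[492.36181445,   0.        , 320.98611779],
       [  0.        , 492.36181445, 239.73578721],
       [  0.        ,   0.        ,   1.        ]]), 'k1': -0.09099899413884996, 'extrinsics': array([[ 1.37300611e-02, -9.80323935e-01,  1.96917414e-01,
         4.61761483e-01],
       [-9.99899988e-01, -1.41290058e-02, -6.21146928e-04,
        -8.75317153e-02],
       [ 3.39117249e-03, -1.96889191e-01, -9.80419883e-01,
         9.22437115e-01],
       [ 0.00000000e+00,  0.00000000e+00,  0.00000000e+00,
         1.00000000e+00]])}
{'time': 0.1, 'q': array([-1.22738739e+00,  3.53552923e-01,  1.63407764e+00, -3.97097033e-05,
        1.15522127e+00, -2.41881577e-03]), 'qvel': array([-0.00077206, -0.00185567, -0.0014721 , -0.00102256, -0.00017379,
       -0.00015539]), 'joint_torque': array([-3.41533053e-06, -6.06351185e+01, -3.42816746e+01, -1.99073379e-04,
        3.80551064e-03,  4.02590047e-06]), 'tcp_pos': array([ 0.21168752, -0.58758733,  0.23064533]), 'tcp_rot': array([ 9.85086030e-01,  1.72061373e-01, -1.24719209e-04, -6.17380166e-04]), 'wrist_force': array([-0.27821834, -0.90995188, -0.35575437]), 'ft_torque': array([0.03410303, 0.00328242, 0.00348555]), 'grip_force': 0.0, 'finger_gap': 0.08503782620976093}
```

View pics/top0.png

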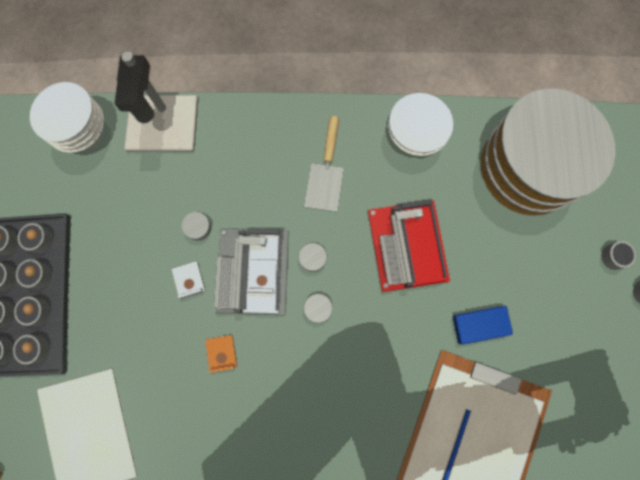

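View pics/scene0.png

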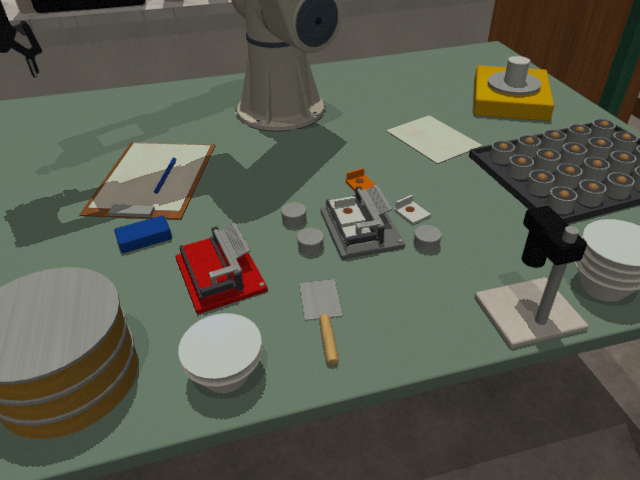

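The top view shows the grey stage at about (252,270) with its paddle on the left. Nose and stop are at the top, near (260,240), and the plate with its brown disc is at (262,280). The red look-alike is at (408,245). I'll zoom in on the stage.

```bash
cat > h.py <<'E'
import numpy as np, cv2
def ray(info,uv):
    K=np.array(info["camera_matrix"]);k=info["k1"];T=np.array(info["extrinsics"])
    p=cv2.undistortPoints(np.float64(uv).reshape(-1,1,2),K,np.array([k,0,0,0,0.]),None,None).reshape(-1,2)
    return T[:3,3],np.c_[p,np.ones(len(p))]@T[:3,:3].T
def onz(info,uv,z):
    o,d=ray(info,uv); return o+d*((z-o[2])/d[:,2])[:,None]
E
python3 - <<'E'
import cv2,numpy as np
from plant import robot
from h import *
im=cv2.imread("pics/top0.png")
c=im[215:330,205:300]; cv2.imwrite("pics/topc.png",cv2.resize(c,None,fx=5,fy=5,interpolation=cv2.INTER_CUBIC))
print(onz(robot.camera_info("top"),[[252,270],[195,225],[187,280],[312,257],[318,308]],0.0).round(3))
E
```

```text
[[ 0.587  0.042  0.   ]
 [ 0.673  0.156  0.   ]
 [ 0.566  0.164  0.   ]
 [ 0.613 -0.072  0.   ]
 [ 0.517 -0.084  0.   ]]
```

View pics/topc.png

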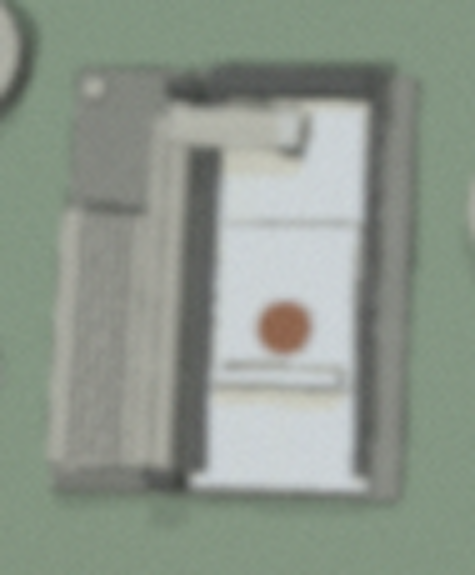

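The crop shows the base corners at about (82,68), (418,78), (402,500) and (52,495). The lip's rear edge is at row 388, the plate's front edge at row 222 and the disc at (285,327). Stage x points up in the image, which is roughly world +x.

```bash
python3 - <<'E'
from plant import robot
from h import *
c=robot.camera_info("top")
f=lambda p:np.array(p)/5.+[204.9,214.9]
for n,p,z in (("base",[[82,68],[418,78],[402,500],[52,495]],.008),("bedend/R rail",[[190,487],[368,487],[372,100]],.03),("lip rear top",[[215,388],[342,388]],.055),("disc",[[285,327]],.038),("front",[[228,222],[358,222]],.038)):
    P=onz(c,f(p),z); print(n,P.round(4).tolist())
    if len(P)>1:
        print([np.degrees(np.arctan2(*(P[i+1]-P[i])[[1,0]])).round(1) for i in range(len(P)-1)])
E
python3 -m crank '{"gripper":[-1,-1,-1,-1,-1,-1,-1,-1],"translation":[[0.4,1,0.3],[0.4,1,0.3],[0.4,1,0.3],[0.4,1,0.3],[0.4,1,0.3],[0.4,1,0.3],[0.4,1,0.3],[0.4,1,0.3]],"yaw":[-0.3,-0.3,-0.3,-0.3,-0.3,-0.3,-0.3,-0.3]}'
python3 -m crank '{"gripper":[-1,-1,-1,-1,-1,-1,-1,-1],"translation":[[0.4,1,0.2],[0.4,1,0.2],[0.4,1,0.2],[0.4,1,0.2],[0.4,1,0.2],[0.4,1,0.2],[0.4,1,0.2],[0.4,1,0.2]],"yaw":[0,0,0,0,0,0,0,0]}'
```

```text
base [[0.6646, 0.1025, 0.008], [0.6625, -0.0261, 0.008], [0.5033, -0.0243, 0.008], [0.5028, 0.1053, 0.008]]
[np.float64(-90.9), np.float64(179.4), np.float64(90.2)]
bedend/R rail [[0.5056, 0.0508, 0.03], [0.5067, -0.0135, 0.03], [0.649, -0.0107, 0.03]]
[np.float64(-89.0), np.float64(1.1)]
lip rear top [[0.5392, 0.0395, 0.055], [0.54, -0.0054, 0.055]]
[np.float64(-89.1)]
disc [[0.5632, 0.0175, 0.038]]
front [[0.6012, 0.0397, 0.038], [0.6019, -0.0077, 0.038]]
[np.float64(-89.1)]
time: 0.9
tcp_pos: [0.3079, -0.3466, 0.3034]
tcp_rot: [1.0, 0.004, -0.0, -0.0]
wrist_force: [0.7, -0.7, 1.0]
finger_gap: 0.0854
grip_force: 0.0
time: 1.7
tcp_pos: [0.4039, -0.1067, 0.3514]
tcp_rot: [1.0, 0.005, -0.0, -0.0]
wrist_force: [-0.1, -0.5, -0.5]
finger_gap: 0.0854
grip_force: 0.0
```

```bash

python3 -m crank '{"gripper":[-0.4,-0.4,-0.4,-0.4,-0.4,-0.4,-0.4],"translation":[[0.5,1,0],[0.5,1,-0.3],[0.5,1,-0.5],[0.5,1,-0.5],[0.5,1,-0.4],[0.4,0.1,0],[0,0,0]],"yaw":[0,0,0,0,0,0,0]}'
python3 - <<'E'
from plant import robot
import cv2,numpy as np
print(robot.get_obs()["tcp_pos"],robot.get_obs()["finger_gap"])
c=robot.camera_info("wrist"); im,d=robot.capture("wrist"); cv2.imwrite("pics/w1.png",im); np.save("w1.npy",d); np.savez("w1c.npz",**c); print(c)
E
```

```text
time: 2.4
tcp_pos: [0.4917, 0.0455, 0.2999]
tcp_rot: [1.0, 0.006, -0.0, 0.0]
wrist_force: [-0.6, -1.2, -0.0]
finger_gap: 0.0596
grip_force: 0.0
[0.49168223 0.04550488 0.29985213] 0.05959019680383733
{'camera_matrix': array([[416.24415782,   0.        , 316.87520256],
       [  0.        , 416.24415782, 245.5776423 ],
       [  0.        ,   0.        ,   1.        ]]), 'k1': -0.0847759095701522, 'extrinsics': array([[ 1.19505201e-02, -9.64582659e-01, -2.63509922e-01,
         5.58018213e-01],
       [-9.99928563e-01, -1.14672327e-02, -3.37206503e-03,
         4.77528533e-02],
       [ 2.30905862e-04,  2.63531396e-01, -9.64650792e-01,
         4.42472283e-01],
       [ 0.00000000e+00,  0.00000000e+00,  0.00000000e+00,
         1.00000000e+00]])}
```

View pics/w1.png

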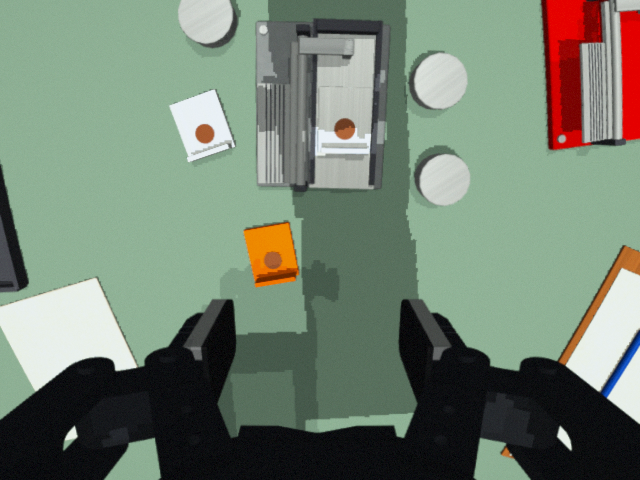

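The wrist view shows the stage at x 256–388, y 20–190, the disc at (344,128) and the lip near row 145. The finger gap is 60 mm. I'll crop it for more accurate numbers.

```bash
python3 - <<'E'
import cv2
im=cv2.imread("pics/w1.png")[90:200,245:395]
cv2.imwrite("pics/w1c.png",cv2.resize(im,None,fx=5,fy=5,interpolation=cv2.INTER_CUBIC))
E
```

```text
(no output)
```

View pics/w1c.png

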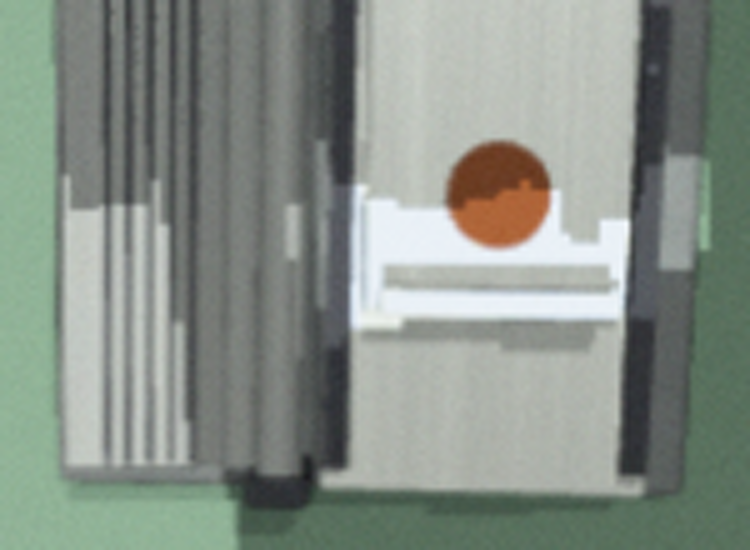

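The crop shows the plate's rear edge at about row 320 and a grey strip at rows 265–290 that I can't identify. A depth profile will show where the lip is.

```bash
python3 - <<'E'
from h import *
c=dict(np.load("w1c.npz")); c["k1"]=float(c["k1"]); d=np.load("w1.npy")
def pt(u,v):
    u=np.atleast_1d(u);v=np.atleast_1d(v)
    o,r=ray(c,np.c_[u,v].astype(float)); return o+r*d[v,u][:,None]
vs=np.arange(124,192); 
for v,p in zip(vs,pt(np.full(68,340),vs)):
    if v<162 or v>182: print(v,(p*1000).round(1))
us=np.arange(250,392,2)
for v in (172,):
    print([(u,*(p[1:]*1000).round(0)) for u,p in zip(us,pt(us,np.full(len(us),v)))])
# disc, edges
f=lambda p:np.array(p)/5.+[244.9,89.9]
for n,p,z in (("disc",[[499,194]],.038),("rear plate/lip",[[350,320],[618,320]],.038),("rails inner L",[[352,5],[347,468]],.036),("R",[[640,5],[620,470]],.036),("lip strip",[[385,265],[385,290],[612,290]],.055),("bed end",[[320,488],[645,492]],.03)):
    print(n,onz(c,f(p),z).round(4).tolist())
E
```

```text
124 [566.2  26.   38. ]
125 [565.3  26.   38.2]
126 [564.3  26.   38.9]
127 [563.4  26.   39.3]
128 [562.5  26.   38.9]
129 [561.6  25.9  37.2]
130 [560.7  26.   39.4]
131 [559.8  25.9  38.8]
132 [558.8  25.9  39.6]
133 [557.9  25.8  37. ]
134 [557.   25.9  39.6]
135 [556.1  25.8  38.5]
136 [555.2  25.8  38.6]
137 [554.2  25.8  38.6]
138 [553.3  25.8  40.2]
139 [552.4  25.6  37. ]
140 [551.4  25.7  37.9]
141 [550.5  25.7  37.9]
142 [549.6  25.6  38.3]
143 [548.6  25.6  37.3]
144 [547.7  25.6  37.4]
145 [546.8  25.6  38.1]
146 [545.9  25.5  37.5]
147 [545.   25.6  38.9]
148 [544.6  26.4  55.3]
149 [543.7  26.4  54.6]
150 [542.8  26.4  55.4]
151 [541.9  26.4  55.8]
152 [541.   26.4  55.4]
153 [538.9  24.9  28.9]
154 [538.   25.   30.7]
155 [537.   24.8  29. ]
156 [536.1  24.9  29.8]
157 [535.   24.8  28.4]
158 [534.2  24.9  30.7]
159 [533.2  24.8  30. ]
160 [532.1  24.7  29. ]
161 [531.3  24.8  31.1]
183 [509.7  24.2  29.8]
184 [508.8  24.2  30.2]
185 [507.7  24.1  29.3]
186 [506.7  24.1  29.6]
187 [505.6  24.   28.8]
188 [5.01e+02 2.24e+01 5.00e-01]
189 [4.999e+02 2.230e+01 1.000e-01]
[... 3475 characters left out ...]
), np.float64(12.0)), (np.int64(380), np.float64(-18.0), np.float64(12.0)), (np.int64(382), np.float64(-22.0), np.float64(0.0)), (np.int64(384), np.float64(-24.0), np.float64(-1.0)), (np.int64(386), np.float64(-26.0), np.float64(-0.0)), (np.int64(388), np.float64(-28.0), np.float64(0.0)), (np.int64(390), np.float64(-30.0), np.float64(-0.0))]
disc [[0.5619, 0.0215, 0.038]]
rear plate/lip [[0.5382, 0.0493, 0.038], [0.5389, -0.0019, 0.038]]
rails inner L [[0.5959, 0.0496, 0.036], [0.5097, 0.0496, 0.036]]
R [[0.5968, -0.004, 0.036], [0.51, -0.0037, 0.036]]
lip strip [[0.5489, 0.043, 0.055], [0.5445, 0.0429, 0.055], [0.5451, 0.0015, 0.055]]
bed end [[0.5049, 0.0549, 0.03], [0.505, -0.0096, 0.03]]
```

The lip's rear face is at x≈0.540, the channel centre at y≈0.021 and the stage yaw is about 0. I'll go to TCP (0.524, 0.051) and descend behind the lip.

```bash

python3 -m crank '{"gripper":[-0.4,-0.4,-0.4,-0.4,-0.4,-0.4,-0.4,-0.4],"translation":[[0.3,0.1,-1],[0.3,0.1,-1],[0.3,0,-1],[0.18,0,-1],[0,0,-1],[0,0,-1],[0,0,-1],[0,0,-0.4]],"yaw":[0,0,0,0,0,0,0,0]}'
python3 -m crank '{"gripper":[-0.4,-0.4,-0.4],"translation":[[0,0,0],[0,0,-0.2],[0,0,0]],"yaw":[0,0,0]}'
python3 - <<'E'
from plant import robot
import cv2,numpy as np
c=robot.camera_info("wrist"); im,d=robot.capture("wrist"); cv2.imwrite("pics/w2.png",im); np.save("w2.npy",d); np.savez("w2c.npz",**c)
o=robot.get_obs();print(o["tcp_pos"],o["wrist_force"])
E
```

```text
time: 3.25
tcp_pos: [0.5216, 0.0496, 0.0766]
tcp_rot: [1.0, 0.005, -0.002, 0.0]
wrist_force: [0.2, 0.0, -0.1]
finger_gap: 0.0602
grip_force: 0.0
time: 3.55
tcp_pos: [0.5239, 0.0508, 0.0732]
tcp_rot: [1.0, 0.005, 0.001, -0.0]
wrist_force: [0.3, -0.7, -0.2]
finger_gap: 0.0597
grip_force: 0.0
[0.52393806 0.05090408 0.07328606] [0.0248331  0.64565408 0.05885251]
```

View pics/w2.png

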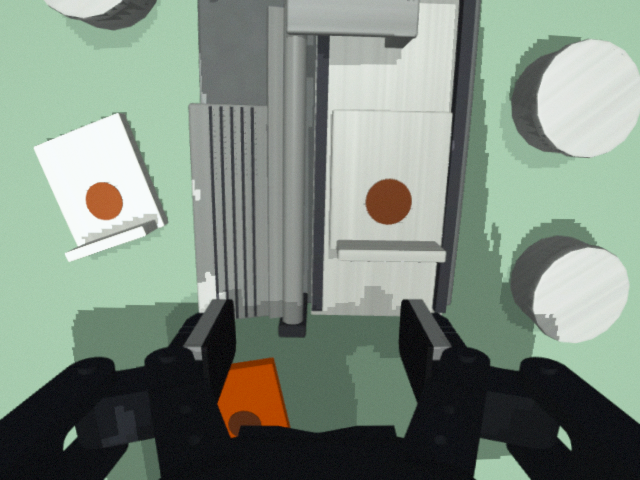

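The fingers straddle the hinge tube. The left one is over the paddle (190–267, end at row 318) and the right one is behind the lip (337–445, rear edge at row 261). I'll get numbers before pressing.

```bash
python3 - <<'E'
from h import *
c=dict(np.load("w2c.npz")); c["k1"]=float(c["k1"]); d=np.load("w2.npy")
print("lip rear",onz(c,[[345,261.5],[440,262]],.055).round(4)); print("rails",onz(c,[[328,110],[320,312],[452,110],[437,310]],.036).round(4))
print("paddle near end outer/inner",onz(c,[[205,318]],.054).round(4),onz(c,[[262,318]],.044).round(4))
print("nose mouth face top", onz(c,[[290,35],[410,37]],.054).round(4))
o,r=ray(c,[[222,303],[232,303],[212,303],[404,303],[414,303],[424,303]]); 
for q,(u,v) in zip(r,[[222,303],[232,303],[212,303],[404,303],[414,303],[424,303]]): print(u,(o+q*d[v,u]).round(4))
E
```

```text
lip rear [[0.5398 0.041  0.055 ]
 [0.5399 0.0022 0.055 ]]
rails [[ 0.5995  0.0484  0.036 ]
 [ 0.5089  0.0506  0.036 ]
 [ 0.6006 -0.0036  0.036 ]
 [ 0.5103 -0.0046  0.036 ]]
paddle near end outer/inner [[0.5136 0.0999 0.054 ]] [[0.5093 0.0768 0.044 ]]
nose mouth face top [[0.6249 0.063  0.054 ]
 [0.625  0.0194 0.054 ]]
222 [0.5341 0.0846 0.0854]
232 [0.5326 0.0819 0.0818]
212 [0.5337 0.0882 0.0847]
404 [0.5338 0.0223 0.0834]
414 [0.5348 0.0194 0.0856]
424 [0.535  0.0161 0.086 ]
```

```bash
python3 -m crank '{"gripper":[-0.4,-0.4,-0.4],"translation":[[0,0,-0.5],[0,0,-0.2],[0,0,0]],"yaw":[0,0,0]}'
```

```text
time: 3.9
tcp_pos: [0.5229, 0.051, 0.0511]
tcp_rot: [1.0, 0.005, -0.0, 0.0]
wrist_force: [-0.2, 0.9, 0.4]
finger_gap: 0.0596
grip_force: 0.0
```

```bash
python3 -m crank '{"gripper":[-0.4,-0.4],"translation":[[0,0,-0.2],[0,0,0]],"yaw":[0,0]}';python3 -m crank '{"gripper":[-0.4,-0.4],"translation":[[0,0,-0.15],[0,0,0]],"yaw":[0,0]}'
```

```text
time: 4.1
tcp_pos: [0.5238, 0.0511, 0.0454]
tcp_rot: [1.0, 0.005, 0.0, -0.0]
wrist_force: [-0.3, 0.6, 0.6]
finger_gap: 0.0598
grip_force: 0.3
time: 4.3
tcp_pos: [0.5238, 0.0513, 0.041]
tcp_rot: [1.0, 0.005, 0.001, -0.0]
wrist_force: [0.6, 1.7, 5.9]
finger_gap: 0.0598
grip_force: 2.5
```

```bash
python3 -m crank '{"gripper":[-0.4,-0.4],"translation":[[0,0,-0.15],[0,0,0]],"yaw":[0,0]}';python3 -m crank '{"gripper":[-0.4,-0.4],"translation":[[0,0,-0.1],[0,0,0]],"yaw":[0,0]}'
```

```text
time: 4.5
tcp_pos: [0.5238, 0.0511, 0.0368]
tcp_rot: [1.0, 0.005, 0.001, -0.0]
wrist_force: [-0.9, 0.4, 9.1]
finger_gap: 0.0596
grip_force: 4.1
time: 4.7
tcp_pos: [0.524, 0.0512, 0.0356]
tcp_rot: [1.0, 0.005, 0.001, -0.0]
wrist_force: [-10.0, -1.0, 35.8]
finger_gap: 0.0599
grip_force: 17.6
```

Hard stop reached. I'll ease off a little and check the force and the clip.

```bash
python3 -m crank '{"gripper":[-0.4,-0.4,-0.4],"translation":[[0,0,0.05],[0,0,0],[0,0,0]],"yaw":[0,0,0]}'
python3 - <<'E'
from plant import robot
import cv2,numpy as np
im,d=robot.capture("wrist"); cv2.imwrite("pics/w3.png",im)
o=robot.get_obs();print(o["tcp_pos"],o["wrist_force"])
E
```

```text
time: 5.0
tcp_pos: [0.5239, 0.0511, 0.0363]
tcp_rot: [1.0, 0.005, 0.001, -0.0]
wrist_force: [-4.6, 0.8, 19.8]
finger_gap: 0.0601
grip_force: 9.8
[0.52391841 0.05114977 0.03626768] [-4.2367133  -0.10714025 19.38962949]
```

View pics/w3.png

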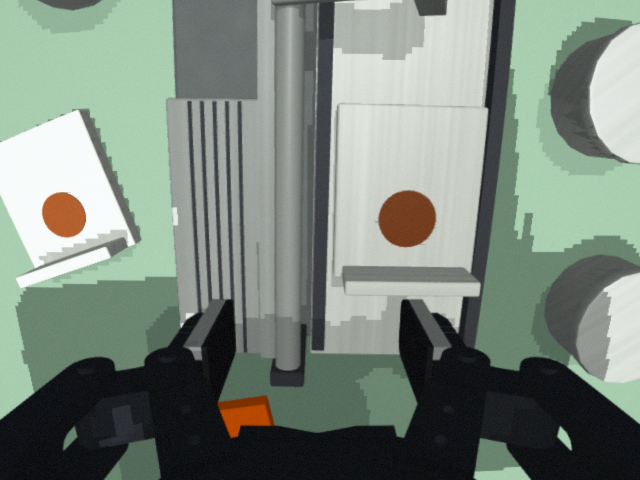

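The paddle is down, the nose is raised at the top edge (row 0), and the right finger is just behind the lip (row 295). Next I slide forward while keeping the paddle pressed.

```bash
python3 -m crank '{"gripper":[-0.4,-0.4,-0.4,-0.4],"translation":[[0.15,0,0.02],[0.15,0,0],[0.15,0,0],[0,0,0]],"yaw":[0,0,0,0]}'
python3 -m crank '{"gripper":[-0.4,-0.4,-0.4,-0.4,-0.4],"translation":[[0.2,0,0],[0.2,0,0],[0.2,0,0],[0.2,0,0],[0,0,0]],"yaw":[0,0,0,0,0]}'
```

```text
time: 5.45
tcp_pos: [0.534, 0.0509, 0.0362]
tcp_rot: [1.0, 0.006, -0.003, 0.0]
wrist_force: [-13.1, -0.2, 24.6]
finger_gap: 0.0599
grip_force: 12.5
time: 5.95
tcp_pos: [0.5587, 0.0509, 0.0364]
tcp_rot: [1.0, 0.006, -0.002, 0.0]
wrist_force: [-10.6, -0.7, 23.2]
finger_gap: 0.06
grip_force: 11.9
```

```bash
python3 -m crank '{"gripper":[-0.4,-0.4,-0.4,-0.4],"translation":[[0.15,0,0.02],[0.15,0,0],[0.1,0,0],[0,0,0]],"yaw":[0,0,0,0]}'
python3 - <<'E'
from plant import robot
import cv2,numpy as np
im,d=robot.capture("top"); i2,_=robot.capture("wrist")
a=cv2.resize(im[215:330,205:300],(396,480),interpolation=cv2.INTER_CUBIC); cv2.imwrite("pics/t4.png",np.hstack([a,i2[:,180:540]]))
o=robot.get_obs();print(o["tcp_pos"],o["wrist_force"])
E
```

```text
time: 6.35
tcp_pos: [0.5706, 0.0509, 0.0366]
tcp_rot: [1.0, 0.006, -0.002, 0.0]
wrist_force: [-9.7, -0.6, 17.9]
finger_gap: 0.0597
grip_force: 9.1
[0.57060435 0.05089632 0.03663653] [-10.193581    -1.09316165  17.18043421]
```

View pics/t4.png

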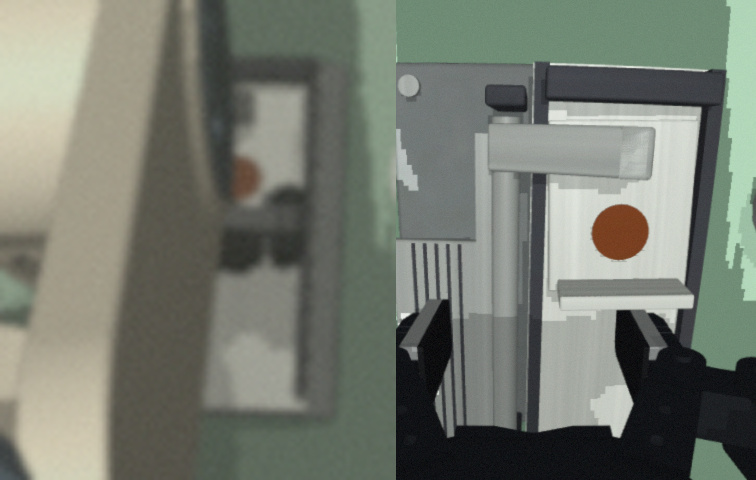

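In the right half, the plate's front edge (row 118) is under the open nose and about 15 px, or 5 mm, short of the stop (row 103). I'll push slowly and watch the force.

```bash
python3 -m crank '{"gripper":[-0.4,-0.4,-0.4],"translation":[[0.07,0,0],[0.05,0,0],[0,0,0]],"yaw":[0,0,0]}'
python3 -m crank '{"gripper":[-0.4,-0.4],"translation":[[0.03,0,0],[0,0,0]],"yaw":[0,0]}'
python3 -m crank '{"gripper":[-0.4,-0.4],"translation":[[0.03,0,0],[0,0,0]],"yaw":[0,0]}'
```

```text
time: 6.75
tcp_pos: [0.5708, 0.0509, 0.0364]
tcp_rot: [1.0, 0.006, -0.006, 0.0]
wrist_force: [-20.7, -0.0, 28.1]
finger_gap: 0.0598
grip_force: 14.2
time: 6.95
tcp_pos: [0.5708, 0.0509, 0.0363]
tcp_rot: [1.0, 0.006, -0.006, 0.0]
wrist_force: [-23.7, 0.3, 30.1]
finger_gap: 0.0599
grip_force: 15.5
time: 7.15
tcp_pos: [0.5753, 0.0509, 0.0366]
tcp_rot: [1.0, 0.006, -0.003, 0.0]
wrist_force: [-11.4, -0.7, 18.4]
finger_gap: 0.0596
grip_force: 9.4
```

That was stick-slip. I'll look again numerically, using the gap between plate and stop.

```bash
python3 -m crank '{"gripper":[-0.4,-0.4,-0.4],"translation":[[0.03,0,0],[0,0,0],[0,0,0]],"yaw":[0,0,0]}'
python3 - <<'E'
from plant import robot
import cv2,numpy as np
from h import *
c=robot.camera_info("wrist"); np.savez("w5c.npz",**c)
i2,d=robot.capture("wrist"); np.save("w5.npy",d)
cv2.imwrite("pics/w5.png",np.hstack([cv2.resize(i2[60:180,330:540],None,fx=3.7,fy=4,interpolation=cv2.INTER_CUBIC)]))
o=robot.get_obs();print(o["tcp_pos"],o["wrist_force"])
E
```

```text
time: 7.45
tcp_pos: [0.5754, 0.0509, 0.0365]
tcp_rot: [1.0, 0.006, -0.004, 0.0]
wrist_force: [-14.4, 0.0, 21.8]
finger_gap: 0.0595
grip_force: 11.3
[0.57539473 0.05094959 0.03653258] [-14.2964409    0.85819435  22.37286829]
```

View pics/w5.png

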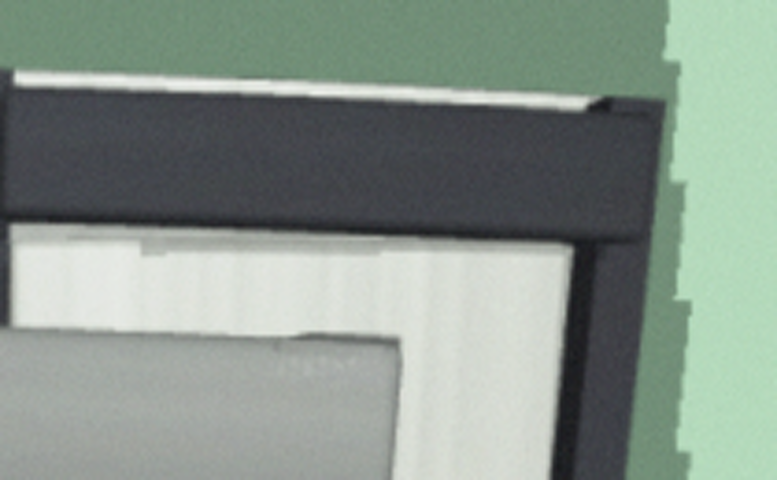

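The plate edge sits against the stop with at most about a 1 mm line between them. A small extra push should confirm contact.

```bash
python3 -m crank '{"gripper":[-0.4,-0.4,-0.4],"translation":[[0.03,0,0.015],[0,0,0],[0,0,0]],"yaw":[0,0,0]}'
python3 -m crank '{"gripper":[-0.4,-0.4,-0.4],"translation":[[0.03,0,0.01],[0,0,0],[0,0,0]],"yaw":[0,0,0]}'
```

```text
time: 7.8
tcp_pos: [0.5756, 0.051, 0.0366]
tcp_rot: [1.0, 0.005, -0.004, 0.0]
wrist_force: [-15.7, 1.0, 20.0]
finger_gap: 0.0595
grip_force: 11.9
time: 8.1
tcp_pos: [0.5756, 0.051, 0.0366]
tcp_rot: [1.0, 0.005, -0.005, 0.0]
wrist_force: [-17.8, 0.2, 20.4]
finger_gap: 0.0599
grip_force: 12.2
```

```bash
python3 -m crank '{"gripper":[-0.4,-0.4,-0.4],"translation":[[0.05,0,0.01],[0,0,0],[0,0,0]],"yaw":[0,0,0]}'
python3 - <<'E'
from plant import robot
import cv2
from h import *
c=robot.camera_info("wrist"); i2,d=robot.capture("wrist"); cv2.imwrite("pics/w6.png",i2)
# plate top heights front/rear and disc
hsv=cv2.cvtColor(i2,cv2.COLOR_BGR2HSV); m=cv2.inRange(hsv,(5,120,60),(18,255,255)); m[:, :330]=0;m[:,540:]=0
n,l,s,ce=cv2.connectedComponentsWithStats(m); i=1+np.argmax(s[1:,4]); print("disc",ce[i],s[i],onz(c,[ce[i]],.038))
c1=dict(np.load("w2c.npz")); c1["k1"]=float(c1["k1"])
i0=cv2.imread("pics/w2.png");m=cv2.inRange(cv2.cvtColor(i0,cv2.COLOR_BGR2HSV),(5,120,60),(18,255,255)); m[:,:330]=0
n,l,s,ce=cv2.connectedComponentsWithStats(m); i=1+np.argmax(s[1:,4]); print("disc before",ce[i],onz(c1,[ce[i]],.038), "front",onz(c1,[[390,110.5]],.038))
E
```

```text
time: 8.4
tcp_pos: [0.5757, 0.051, 0.0366]
tcp_rot: [1.0, 0.005, -0.007, 0.0]
wrist_force: [-22.0, 1.9, 22.3]
finger_gap: 0.0596
grip_force: 13.7
disc [404.04154427 232.25933697] [ 377  205   55   55 2383] [[0.6087044  0.02232765 0.038     ]]
disc before [388.21556122 201.35012755] [[0.56184294 0.02180594 0.038     ]] front [[0.59963072 0.02289612 0.038     ]]
```

The disc has moved 46.9 mm and the plate front is at 0.6465 against the stop at 0.647, so the plate is home. I'll back off the lip with the paddle still held, then lift.

```bash
python3 -m crank '{"gripper":[-0.4,-0.4,-0.4,-0.4,-0.4,-0.4],"translation":[[-0.15,0,0],[-0.15,0,0],[-0.1,0,0],[-0.1,0,0],[0,0,0],[0,0,0]],"yaw":[0,0,0,0,0,0]}'
```

```text
time: 9.05
tcp_pos: [0.5694, 0.0511, 0.0383]
tcp_rot: [1.0, 0.005, 0.002, -0.0]
wrist_force: [3.4, -1.0, 7.3]
finger_gap: 0.0596
grip_force: 3.4
```

```bash
python3 -m crank '{"gripper":[-0.4,-0.4,-0.4,-0.4,-0.4,-0.4,-0.4,-0.4],"translation":[[0,0,0.1],[0,0,0.1],[0,0,0.1],[0,0,0.2],[0,0,0.4],[0,0,0.8],[0,0,1],[0,0,0.5]],"yaw":[0,0,0,0,0,0,0,0]}'
python3 -m crank '{"gripper":[-0.4,-0.4,-0.4,-0.4],"translation":[[0,0,1],[-0.5,0,1],[-0.5,0,0],[0,0,0]],"yaw":[0,0,0,0]}'
python3 - <<'E'
from plant import robot
import cv2
from h import *
c=robot.camera_info("wrist"); i2,d=robot.capture("wrist"); cv2.imwrite("pics/w7.png",i2)
hsv=cv2.cvtColor(i2,cv2.COLOR_BGR2HSV); m=cv2.inRange(hsv,(5,120,60),(18,255,255)); m[:, :330]=0;m[:,540:]=0
n,l,s,ce=cv2.connectedComponentsWithStats(m); i=1+np.argmax(s[1:,4]); print("disc",ce[i],onz(c,[ce[i]],.038))
E
```

```text
time: 9.85
tcp_pos: [0.5683, 0.0511, 0.1361]
tcp_rot: [1.0, 0.005, 0.001, -0.0]
wrist_force: [-0.0, -0.7, -0.9]
finger_gap: 0.0598
grip_force: 0.0
time: 10.25
tcp_pos: [0.5362, 0.051, 0.1945]
tcp_rot: [1.0, 0.005, 0.0, -0.0]
wrist_force: [-0.6, -0.8, -0.9]
finger_gap: 0.0597
grip_force: 0.0
disc [361.17863105 124.52587646] [[0.60865553 0.0223532  0.038     ]]
```

View pics/w7.png

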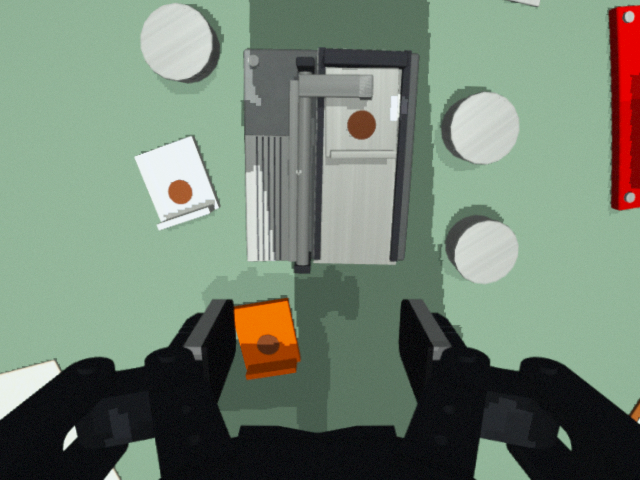

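The plate is against the stop with its disc unmoved at x=0.6087. The nose rests on it at (365,86), and the arm is clear.

```bash
python3 -c "
from plant import robot
print(robot.finish_job())"
```

```text
the job is handed in; nothing more can be done
None
```

I pushed the plate home against the end stop and released the clip onto it. The arm is clear, and I handed the job in at about 10 s; no verdict came back, so the result is my own reading of the images and forces.

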